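# Ready the shine stand for the next customer

### The job

The last customer has gone: hang the sole scraper by its eye on the empty hook of the tool rack, and then turn the swivel sign half a turn on its spindle so that its green face with the shoe, instead of the red one, looks out over the far side of the counter, square with the sign's base. Leave the other tools hanging and everything else on the cabinet top standing where it is.

Things in the scene. Friction and masses are not known exactly. Their poses are not given: they have to be found in the camera images.
- scraper: Nickel sole scraper, 196 mm long, 0.14 to 0.22 kg, lying flat: a 5 mm nickel plate with dark wood scales on both sides of the grip (96 mm long, 24 mm wide, 24 mm thick, plate at mid-thickness). Origin: centre of the grip's underside, on the table. x runs along the tool to the blade (52 mm wide, 66 to 102 mm from the origin), -x to the eye, z up as it lies. It balances about 20 mm from the origin towards the blade.
- scraper_eye (a point): Centre of the round eye at the handle end of the scraper: ring of 38 mm outer and 26 mm inner diameter, 5 mm thick, in the plane of the plate; 75 mm from the scraper's origin along its -x, 12 mm above its underside. The eye's axis is the scraper's z.
- rack: Tool rack fixed on the cabinet top, 310 mm wide: two posts with feet, a rail (210 to 250 mm high, 18 mm thick) with three brass hooks 105 mm apart, and a lower slat (35 to 61 mm high); open between. Origin: on the table below the middle of the rail's front face. The front faces -x of this frame (towards the robot), y runs along the rail, z up.
- hook_empty: The only empty hook (any of the three). Brass rod 8 mm thick: 22 mm level out of the rail along -x, then a bend, then rising 40 mm (26 mm farther out, 30 mm up) to an 11 mm ball. Origin: where the rod leaves the rail's front face, 225 mm above the table; directions as the rack's. A tool hung on it has its eye on the level part or in the bend and hangs straight down, swinging till it settles.
- hook_bend (a point): Bend of the empty hook, on the rod's centre line, 22 mm out from the rail.
- hook_tip (a point): Ball at the tip of the empty hook, its centre 26 mm farther out than the bend and 30 mm above it.
- welt_brush: Round welt brush with dark bristles, hanging by its brass eye on another hook; 164 mm long, 42 mm across. Origin: centre of its eye. Stays hanging.
- shoe_horn: Steel shoe horn hanging by its eye on the remaining hook; 169 mm long, 50 mm wide. Origin: centre of its eye. Stays hanging.
- sign_base: Base of the swivel sign, screwed to the cabinet top: black iron plinth 85 by 130 mm and brass column. Origin: on the table on the spindle's axis. x points across the plinth's short side to the far side of the counter (away from the robot), where the customers are; y along its long side; z up, the spindle's axis.
- sign (a joint): Turn of the sign's board about the upright spindle, rad, counter-clockwise from above; 0 = red face along +x of the base; +3.14 or -3.14 = green face square to +x. No stops. Stiff (0.06 N m, about 1 N at the board's end): it stays where left. Board 156 mm wide, 12 mm thick, 126 to 236 mm above the table, centred on the axis; 16 mm finial up to 254 mm. A closed gripper pushing near one end turns it.
- sign_edge (a point): Middle of one upright end of the sign's board, 78 mm from the axis, 181 mm above the table; at joint value 0 it lies on the +y side of the base.
- sign_green_face (a point): Centre of the board's green face with the cream shoe, 6 mm from the axis, 181 mm above the table; the other face is red with a cream bar.
- shoe_tree_a: Cedar shoe tree, 235 mm long along x, 90 mm wide, 72 mm high, loose. Origin: on its underside at mid-length. Not to be moved.
- shoe_tree_b: The other cedar shoe tree, same size, loose. Not to be moved.
- dressing_bottle: Green glass dressing bottle, 60 mm across, 155 mm high, loose. Origin: centre of its underside. Not to be moved.
- polish_tin: Round polish tin, 79 mm across, 26 mm high, loose. Origin: centre of its underside. Not to be moved.
- horsehair_brush: Horsehair polishing brush lying on its bristles, 165 mm long along x, 52 mm wide, 46 mm high, loose. Origin: centre of its underside. Not to be moved.
There are look-alikes about, which are no part of the job. Of the things that look like the scraper, the middle-sized one is meant. Leave any blue look-alike of the sign_base alone.

How it is judged:
On the way, in this order (a step that is already met when the one before it is completed fails the run):
1. the scraper hangs by its eye on the empty hook, let go (x of scraper_eye in the frame of hook_empty between -0.032 and 0.002 m and y of scraper_eye in the frame of hook_empty between -0.012 and 0.012 m and z of scraper_eye in the frame of hook_empty between -0.017 and 0.002 m and angle between scraper's own x axis and vertical above 2.75 rad and contact force between the fingers and scraper below 0.1 N), for 0.3 s.
2. the sign's green face looks to the far side, square with its base (x of sign_edge in the frame of sign_base between -0.0155 and 0.0155 m and y of sign_edge in the frame of sign_base below -0.05 m), for 0.2 s.
At the end, for the whole second after the job is handed in: The scraper hangs by its eye on the hook that was empty (eye on the level part or bend, within 12 mm sideways), straight down within 0.39 rad, let go, at rest (under 0.05 m/s); the sign's green face looks to the far side, square with its base within 0.2 rad, at rest (under 0.1 rad/s) (all of step 1 and all of step 2 and linear speed of scraper below 0.05 m/s and velocity of joint sign between -0.1 and 0.1 rad/s); the robot touches nothing.
It fails at once if a shoe tree, the polish tin or the horsehair brush is shifted by more than 30 mm (distance of any of shoe_tree_a, shoe_tree_b, polish_tin, horsehair_brush from where it was at the start of the episode above 0.03 m).
It fails at once if the dressing bottle is shifted by more than 30 mm or tipped by more than 0.4 rad (distance of dressing_bottle from where it was at the start of the episode above 0.03 m or angle between dressing_bottle's own z axis and vertical above 0.4 rad).
It fails at once if the welt brush or the shoe horn comes off its hook (its eye moves more than 30 mm) (distance of any of welt_brush, shoe_horn from where it was at the start of the episode above 0.03 m).
It also fails if it takes over 64 s, if anything falls off the work surface, if the arm or the gripper's body presses on something with over 40 N, if the wrist force passes 120 N, or if a joint passes its speed limit or range.

### The arm

A 6-joint arm with a two-finger parallel gripper is mounted at the origin on the work surface. World frame = base frame: x ahead of the robot, y to its left, z up, the work surface at z = 0. Lengths are in m, angles in rad, forces in N, time in s.
With the tool pointing down it reaches from about 0.375 to 0.9 m from the base axis. Payload 3.1 kg.
Tool frame: the origin (TCP) lies at the very end of the fingers, on their centre line; the grasp point (between the pads) lies 19 mm behind it; z points along the fingers, y is the line along which they close (so a half turn about z gives the same grasp; the last joint's range is limited). The gripper opens to 85 mm and grips with 20 to 120 N. Pads are 22 mm wide; open, the fingers measure 114 mm over their backs; the gripper's body (76 mm by 85 mm) begins 54 mm behind the grasp point. The pads swing forward as they close: fully open they stand 13 mm farther back than shut.
Start: joints at [-1.28, 0.527, 1.433, -0, 1.181, -0.178], TCP at [0.283, -0.557, 0.231] pointing down, gripper open.
Joint ranges: [-3.08, 3.08], [-0.75, 2.2], [0.22, 2.44], [-1.43, 4.57], [0, 2.65], [-2.85, 2.85]. Speed limits (rad/s): [2.79, 2.79, 3.14, 3.14, 3.14, 3.14].

### API

Orientations are given as a unit quaternion [x, y, z, w].
In Python, from station import manip gives the robot as it stands.
- The arm moves only by the shell command python3 -m handwheel 'ROWS' [FORCE]. ROWS is JSON, a list of rows, each a list of 7 numbers: the shift along the world's x, y, z in mm, then the turn, a rotation vector about the world's x, y, z in degrees, then the opening, from 0 (shut) to 1 (fully open). A call has exactly 10 rows; each row shifts and turns the commanded pose from where the row before left it; what a row does not reach is not made up. A row lasts 1/8 s, in which the tool goes at most 62.5 mm and 10.7 degrees, less where a joint would pass 70% of its speed; a pose out of reach is approached as far as the arm can. A call is refused whole if a number of a shift passes 62.5 or a number of a turn 10.7, either way. A call with a gripper value outside its range is refused whole. The fingers move at their own pace and stop on an object; FORCE is the grip in N (left out, the last holds). Time passes only in rows, so rows that do not move let the fingers close, or fill a call up. It gives the time, the measured TCP pose, the force, the opening and the grip force at its end, in the units of the state.
- manip.sense(): the state, without advancing time (a new reading comes with each control period).
- manip.snapshot(name): name is "scene" or "top" or "wrist"; returns the picture (420x560x3 uint8, red, green, blue); there is no depth.
- manip.get_calibration(name): a dict with "K" (3x3 intrinsics, pixels), "k1" (the pictures are not rectified: a ray, as slopes to the right and down, at radius r is drawn at 1 + k1 r^2 times it, then the intrinsics apply), "rvec" (rotation vector, rad) and "tvec" (3), from world to camera coordinates, as OpenCV has them. Camera axes: x right, y down, z forward; pixel columns grow to the right and rows downward; lengths in m; the calibration is good to about 2 mm. A picture is of the moment at which its call begins: read the wrist's pose just before it. get_calibration takes no time and is no camera call; for the wrist camera it gives the pose at the moment of the call.
- manip.sign_off(): hands the job in; it is judged then, once.
The state is a dict: "t": time; "q": joint angles; "qd": joint speeds; "tau": joint torques, N m; "tcp_pos": TCP position; "tool_rot": TCP orientation; "force": force on the tool from outside, world axes, zero at the start; "ft_torque": the same for the moment, N m; "finger_gap": opening from 0.0 (shut) to 1.0 (fully open); "gripper_force": force on a finger pad.
Only numpy, scipy, OpenCV 4.12 (cv2) and the standard library are available. Lean on these libraries where they do the work, as an engineer would, in place of code of your own. Each camera call takes 0.05 s, during which the arm holds its last target. There are 200 camera calls.

## Working session

There is one attempt and no reset: what is moved stays moved. The work goes in short steps, Python scripts to look and compute and a shell command to move; the robot and the scene stay as the last step left them, time stands still between calls to the robot, and variables do not carry over. Pictures are saved under pics/ and viewed, at most 10 in all, crops included, and the job is handed in when it is done.

```bash
mkdir -p pics; cat > h.py <<'E'
import numpy as np, cv2
from station import manip
def snap(n,f,crop=None,s=1):
    im=manip.snapshot(n)[:,:,::-1].copy()
    cv2.imwrite('pics/raw_'+f+'.png',im)
    if crop: im=im[crop[1]:crop[3],crop[0]:crop[2]]
    im=cv2.resize(im,None,fx=s,fy=s,interpolation=cv2.INTER_CUBIC)
    cv2.imwrite('pics/'+f+'.png',im)
def ray(c,u,v):
    K=np.array(c['K']);d=np.array([(u-K[0,2])/K[0,0],(v-K[1,2])/K[1,1]]);p=d.copy()
    for _ in range(20): p=d/(1+c['k1']*(p@p))
    R=cv2.Rodrigues(np.array(c['rvec'],float))[0];t=np.array(c['tvec'],float).ravel()
    return -R.T@t, R.T@np.array([p[0],p[1],1])
def atz(c,u,v,z):
    o,d=ray(c,u,v); return o+d*(z-o[2])/d[2]
def proj(c,P):
    K=np.array(c['K']);R=cv2.Rodrigues(np.array(c['rvec'],float))[0]
    q=R@np.array(P,float)+np.array(c['tvec'],float).ravel();p=q[:2]/q[2];p=p*(1+c['k1']*(p@p))
    return K[0,0]*p[0]+K[0,2],K[1,1]*p[1]+K[1,2]
def tri(L):
    A=np.zeros((3,3));b=np.zeros(3)
    for c,u,v in L:
        o,d=ray(c,u,v);d/=np.linalg.norm(d);M=np.eye(3)-np.outer(d,d);A+=M;b+=M@o
    return np.linalg.solve(A,b)
E
python3 - <<'E'
from h import *
snap('top','top',None,1.42);snap('scene','scene',None,1.42)
for n in('top','scene','wrist'):
    c=manip.get_calibration(n);print(n,c, ray(c,280,210))
print(manip.sense())
E
```

```text
top {'K': array([[406.20868881,   0.        , 274.25193602],
       [  0.        , 406.20868881, 214.93398835],
       [  0.        ,   0.        ,   1.        ]]), 'k1': 0.03432320095895114, 'rvec': array([ 2.13831208, -2.2005812 ,  0.13862578]), 'tvec': array([-0.03788799,  0.51870286,  1.64466447])} (array([ 0.32830286, -0.02623653,  1.69320355]), array([ 0.12458286, -0.03031988, -0.99192116]))
scene {'K': array([[463.57481208,   0.        , 277.61525171],
       [  0.        , 463.57481208, 210.62721788],
       [  0.        ,   0.        ,   1.        ]]), 'k1': -0.12925258251799943, 'rvec': array([ 1.91754941,  1.07485575, -0.61771085]), 'tvec': array([-0.21925363, -0.09235821,  2.22349489])} (array([ 1.78121099, -0.78293861,  1.10219157]), array([-0.7298665 ,  0.42964059, -0.53172564]))
wrist {'K': array([[290.3722939 ,   0.        , 280.90114954],
       [  0.        , 290.3722939 , 208.44398256],
       [  0.        ,   0.        ,   1.        ]]), 'k1': -0.057415159255102856, 'rvec': array([-2.42582219,  1.48876889,  0.25357383]), 'tvec': array([-0.62537051, -0.04259967,  0.3808897 ])} (array([ 0.35900578, -0.51977835,  0.37272683]), array([-0.29959081, -0.1468496 , -0.94271888]))
{'t': 0.1, 'q': array([-1.27951191e+00,  5.28389428e-01,  1.43377923e+00,  1.09910276e-06,
        1.18138304e+00, -1.78484060e-01]), 'qd': array([ 0.00125952, -0.00010952, -0.00242317, -0.00075912, -0.00135195,
        0.0006504 ]), 'tau': array([ 4.77833316e-05, -4.43305242e+01, -1.78585732e+01, -3.16531468e-04,
        3.90376095e-03,  1.66037313e-05]), 'tcp_pos': array([ 0.28277326, -0.55665375,  0.23041988]), 'tool_rot': array([ 9.72540871e-01,  2.32730088e-01, -5.47086042e-05, -9.77994365e-04]), 'force': array([-0.22450023,  1.15869277, -0.08268006]), 'ft_torque': array([0.03349568, 0.00801583, 0.00943358]), 'gripper_force': 0.0, 'finger_gap': 1.002279395542269}
```

View pics/top.png

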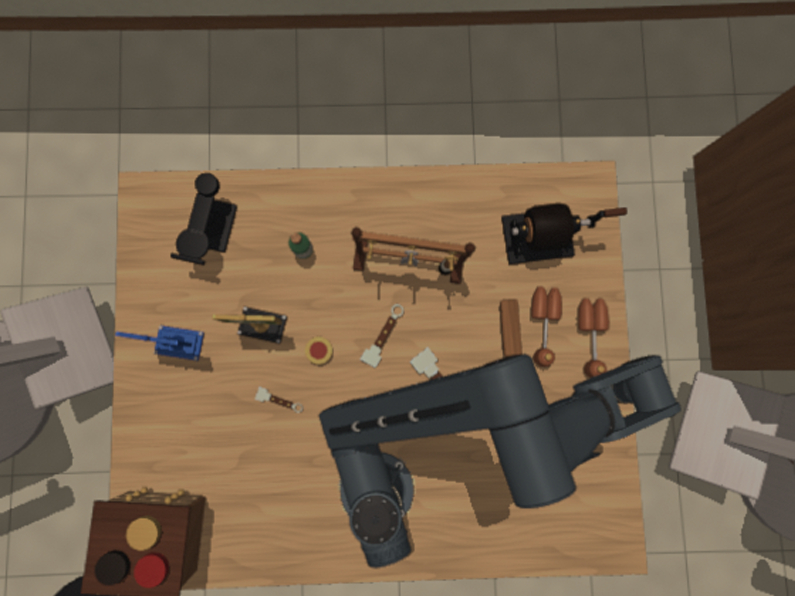

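View pics/scene.png

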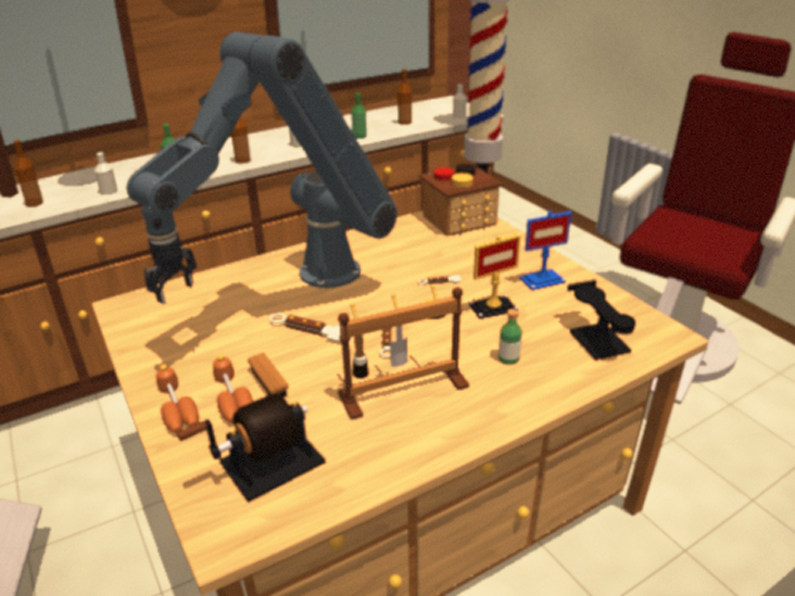

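Top picture: sign at (262,323), rack at (415,255) with horn at (410,258) and welt brush at (447,267), so the left hook (about y=375 px column) is empty. One scraper has its eye at (397,311) and blade at (371,357). A second, at (425,362), is partly hidden by the arm, and a small one lies at (278,400).

```bash
python3 - <<'E'
from h import *
c=manip.get_calibration('top'); s=1.42
f=lambda u,v,z:np.round(atz(c,u/s,v/s,z),4)
for n,a in dict(Aeye=(397,311,.012),Ablade=(371,357,.012),Aeyeend=(399.5,304.5,.012),Abladeend=(369,364,.012),Seye=(297.5,408,.012),Sbl=(257,394,.012),Bbladetop=(423,349,.012),BbladeR=(437,362,.012),BbladeL=(412,363,.012),Abl1=(362,357,.012),Abl2=(381,364,.012),sign1=(215,319,.236),sign2=(275,321,.236),finial=(261,321,.25),postL=(357,232,.26),postR=(470,248,.26)).items(): print(n,f(*a))
im=cv2.imread('pics/raw_top.png')
a=cv2.resize(im[140:275,150:345],None,fx=4,fy=4,interpolation=cv2.INTER_CUBIC)
cv2.imwrite('pics/topcrop.png',a)
E
```

```text
Aeye [ 0.5017 -0.0747  0.012 ]
Ablade [0.3697 0.0049 0.012 ]
Aeyeend [ 0.5207 -0.0826  0.012 ]
Abladeend [0.3497 0.0112 0.012 ]
Seye [0.2306 0.2189 0.012 ]
Sbl [0.2739 0.3342 0.012 ]
Bbladetop [ 0.3885 -0.1469  0.012 ]
BbladeR [ 0.3497 -0.1862  0.012 ]
BbladeL [ 0.3489 -0.1135  0.012 ]
Abl1 [0.3705 0.031  0.012 ]
Abl2 [ 0.3487 -0.0235  0.012 ]
sign1 [0.4713 0.3907 0.236 ]
sign2 [0.4619 0.2406 0.236 ]
finial [0.4616 0.2728 0.25  ]
postL [0.6802 0.0276 0.26  ]
postR [ 0.6312 -0.2573  0.26  ]
```

View pics/topcrop.png

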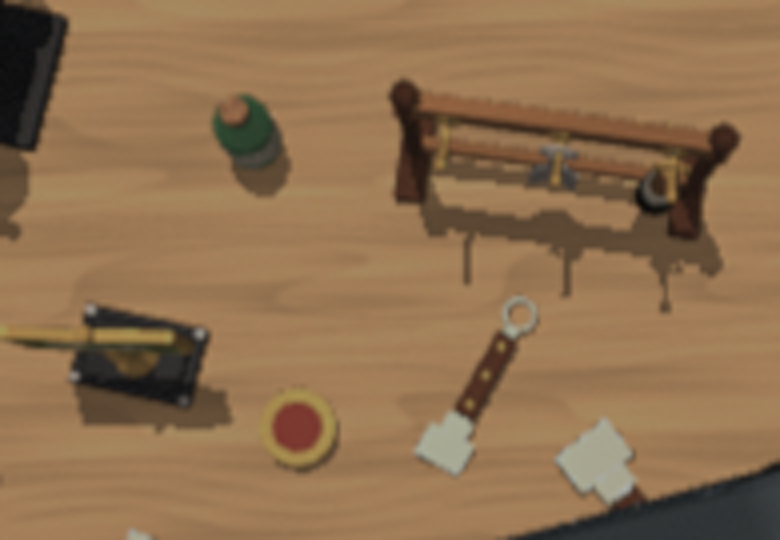

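A measures 195 mm end to end, and the hidden one has a clearly larger blade (its corners span about 73 mm), so A is the middle-sized scraper. The empty hook is the left one, at crop (443,150). Next I compute the scraper pose and move over it.

```bash
python3 - <<'E'
from h import *
c=manip.get_calibration('top')
f=lambda u,v,z:atz(c,u/4+150-.4,v/4+140-.4,z)
e=f(519,316,.012);b=f(438,463,.012);d=(b-e)/np.linalg.norm(b-e);o=e+d*.075
print(e,b,np.linalg.norm(b-e),'origin',o,'yaw',np.degrees(np.arctan2(d[1],d[0])))
print('hookbase',f(443,130,.225),'tip',f(443,165,.255),'horn tip',f(559,184,.255), 'base corners',[f(*p,.0)[:2].round(3) for p in((90,305),(207,328),(188,400),(73,372))], 'finial?',f(180,345,.25))
E
python3 -m handwheel '[[16,51,0,0,0,-5.8,1],[16,52,0,0,0,-5.8,1],[16,52,0,0,0,-5.8,1],[16,52,0,0,0,-5.8,1],[16,52,0,0,0,-5.8,1],[16,52,0,0,0,-5.8,1],[15,52,0,0,0,-5.8,1],[15,52,0,0,0,-5.8,1],[15,52,0,0,0,-5.8,1],[15,52,0,0,0,-5.8,1]]' 40
python3 -c "
from h import *
snap('wrist','w1',None,1.2);print(manip.sense()['q'],manip.sense()['tcp_pos'],manip.sense()['tool_rot'])"
```

```text
[ 0.50347259 -0.07380152  0.012     ] [0.35381607 0.01422524 0.012     ] 0.17362541355322708 origin [ 0.4388263  -0.03577709  0.012     ] yaw 149.5363013135218
hookbase [ 0.65518645 -0.00317684  0.225     ] tip [ 0.61648839 -0.00282308  0.255     ] horn tip [ 0.59634879 -0.10653729  0.255     ] base corners [array([0.529, 0.373]), array([0.501, 0.252]), array([0.427, 0.272]), array([0.459, 0.391])] finial? [0.46127247 0.23471491 0.25      ]
t: 1.35
tcp_pos: [0.4391, -0.0365, 0.2312]
tool_rot: [0.963, -0.27, 0.0, 0.0]
force: [1.3, -0.2, -0.5]
finger_gap: 1.002
gripper_force: 0.0
[-0.3278148   0.28021482  1.87522758  0.00557517  0.98724911  1.78503831] [ 0.43946421 -0.03075376  0.23123932] [ 9.63080650e-01 -2.69202436e-01 -4.16557028e-04 -2.35286384e-03]
```

View pics/w1.png

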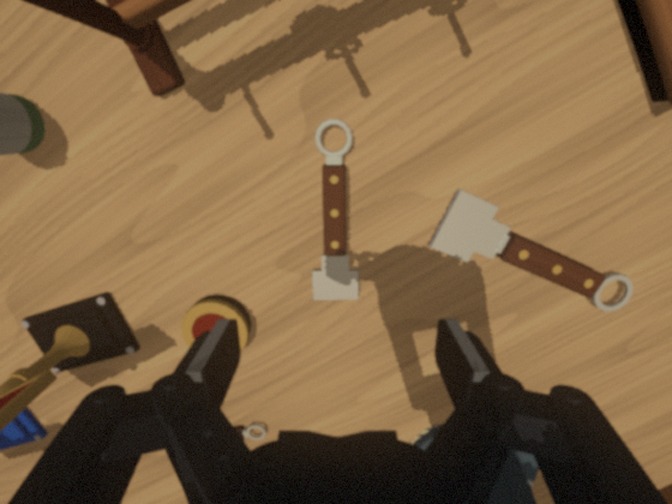

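Wrist picture: the scraper runs nearly straight up it, with its eye at (334,138), middle rivet at (335,213) and blade end at (336,299). The arm was still settling, so I measure again at rest.

```bash
python3 - <<'E'
from h import *
c=manip.get_calibration('wrist');s0=manip.sense();snap('wrist','w2')
a=cv2.cvtColor(cv2.imread('pics/raw_w1.png'),6).astype(np.float32);b=cv2.cvtColor(cv2.imread('pics/raw_w2.png'),6).astype(np.float32)
(dx,dy),r=cv2.phaseCorrelate(a[90:260,230:330].copy(),b[90:260,230:330].copy());print(dx,dy,r)
g=lambda u,v,z:atz(c,u/1.2+dx,v/1.2+dy,z)
e=g(334,138,.0145);m=g(335,213,.024);b=g(336,299,.0145);d=b-e
print(e,m,b,np.linalg.norm(d),'yaw',np.degrees(np.arctan2(d[1],d[0])),'orig',e+d/np.linalg.norm(d)*.075)
print(s0['tcp_pos'],cv2.Rodrigues(np.array(c['rvec']))[0])
from scipy.spatial.transform import Rotation as R
print(R.from_quat(s0['tool_rot']).as_matrix().round(3), ray(c,280,210)[0])
E
```

```text
4.8115759874723025 -2.3031820825852094 0.8419765187369452
[ 0.50674574 -0.07488323  0.0145    ] [ 0.44355094 -0.03788354  0.024     ] [0.35518642 0.01388417 0.0145    ] 0.17564134041300625 yaw 149.6427451317446 orig [ 0.44202892 -0.03697897  0.0145    ]
[ 0.43946421 -0.03075376  0.23123932] [[-0.51870692 -0.85494887 -0.00235807]
 [-0.80756579  0.48904986  0.32964789]
 [-0.28067888  0.17289494 -0.94410101]]
[[ 0.855 -0.519  0.   ]
 [-0.519 -0.855  0.005]
 [-0.002 -0.004 -1.   ]] [ 0.51244449 -0.07623237  0.37333349]
```

```bash
python3 -m handwheel '[[2,0,-50,0,0,0.8,1],[0,0,-50,0,0,0,0.7],[0,0,-50,0,0,0,0.7],[0,0,-40,0,0,0,0.7],[0,0,-25,0,0,0,0.7],[0,0,-11,0,0,0,0.7],[0,0,0,0,0,0,0.7],[0,0,0,0,0,0,0],[0,0,0,0,0,0,0],[0,0,0,0,0,0,0]]' 60
python3 -c "
from h import *
s=manip.sense();print(s['q'],s['tcp_pos'],s['tool_rot'],s['force'],s['finger_gap'],s['gripper_force'])"
```

```text
t: 2.7
tcp_pos: [0.4419, -0.0384, 0.0066]
tool_rot: [0.965, -0.261, 0.002, 0.0]
force: [-0.5, 0.4, 5.5]
finger_gap: 0.266
gripper_force: 59.2
[-3.39797180e-01  7.36247359e-01  2.03924039e+00  3.51758334e-04
  3.62990680e-01  1.75939670e+00] [ 0.4419087  -0.03844764  0.00661852] [ 9.65257943e-01 -2.61294230e-01  1.55739765e-03  5.50763237e-05] [-0.51598341  0.36554822  5.47530107] 0.265806932931428 59.18767645955086
```

Gripped (24 mm grip, gap agrees). Lift and turn to face the rack.

```bash
python3 -m handwheel '[[0,0,20,0,0,0,0],[0,0,40,0,0,0,0],[0,0,50,0,0,4,0],[0,0,50,0,0,4,0],[0,0,50,0,0,4,0],[0,0,40,0,0,4,0],[0,0,30,0,0,4,0],[0,0,0,0,0,0,0],[0,0,0,0,0,0,0],[0,0,0,0,0,0,0]]'
python3 - <<'E'
from h import *
from scipy.optimize import least_squares
s=manip.sense();print(s['q'],s['tcp_pos'],s['force'],s['finger_gap'],s['gripper_force'])
D=[([.528389,1.433779,1.181383],[.28277,-.55665,.23042]),([.736247,2.03924,.36299],[.44191,-.03845,.00662]),([.280215,1.875228,.987249],[.43946,-.03075,.23124]),([s['q'][1],s['q'][2],s['q'][4]],s['tcp_pos'])]
def f(p):
    L1,L2,z0,a1,a3=p;o=[]
    for (a,b,g),P in D:
        r=np.sqrt(P[0]**2+P[1]**2-.1095**2);t=a+b
        o+=[a1+L1*np.sin(a)+L2*np.sin(t)+a3*np.cos(t)-r, z0+L1*np.cos(a)+L2*np.cos(t)-a3*np.sin(t)-P[2]]
    return o
x=least_squares(f,[.4,.4,.1,0,0]);print(x.x,np.round(x.fun,4))
snap('wrist','w3')
E
```

```text
t: 3.95
tcp_pos: [0.4398, -0.0379, 0.2838]
tool_rot: [0.996, -0.09, -0.002, -0.0]
force: [-0.3, -0.2, -2.3]
finger_gap: 0.263
gripper_force: 59.3
[-3.40077496e-01  2.08326688e-01  1.79909289e+00 -8.58576225e-06
  1.13793115e+00  1.41069235e+00] [ 0.43975693 -0.03785574  0.28375004] [-0.25828435 -0.19380919 -2.33847636] 0.2634113963312562 59.303342923521996
[ 5.88120580e-01  3.90101556e-01 -2.46668049e-02  4.62429618e-04
  1.12581718e-01] [-0.0001 -0.      0.0001 -0.     -0.0004  0.0001  0.0004  0.    ]
```

View pics/w3.png

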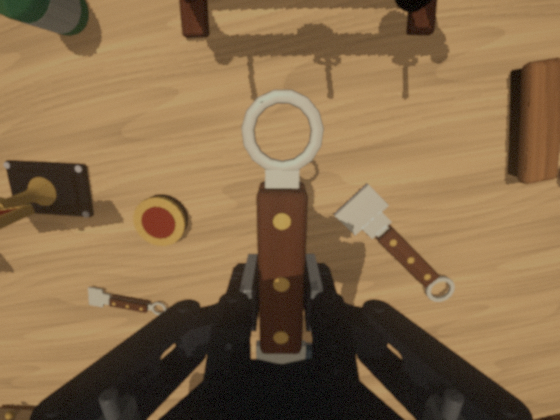

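The scraper is held well: eye at (283,131), grip central between the pads. Joint 5 cannot go negative, so the wrist has to flip (q4→π) for a level tool. I test a sideways tilt to identify the wrist model.

```bash
python3 -m handwheel '[[0,0,0,5.7,-2,0,0],[0,0,0,5.7,-2,0,0],[0,0,0,5.7,-2,0,0],[0,0,0,5.7,-2,0,0],[0,0,0,5.7,-2,0,0],[0,0,0,-2,-5.7,0,0],[0,0,0,-2,-5.7,0,0],[0,0,0,-2,-5.7,0,0],[0,0,0,-2,-5.7,0,0],[0,0,0,-2,-5.7,0,0]]' 80
cat >> h.py <<'E'
from scipy.spatial.transform import Rotation as R
from scipy.optimize import least_squares
def fk(q,p):
    Lt,d4,dl=p  # tool length, lateral offset before wrist, lateral after q4
    t=q[1]+q[2]
    W=R.from_euler('z',q[0]);F=W*R.from_euler('y',t)
    pos=W.apply([.00046+.58812*np.sin(q[1]),d4,-.02467+Lt+.58812*np.cos(q[1])])+F.apply([.11258,0,.3901])
    O=F*R.from_euler('z',q[3]); pos=pos+O.apply([0,dl,0])
    T=O*R.from_euler('y',q[4])*R.from_euler('z',q[5]+C6)
    return pos+T.apply([0,0,Lt]),T
C6=np.pi/2
E
python3 - <<'E'
from h import *
import h
s=manip.sense();q=s['q'];print(q,s['tcp_pos'],s['gripper_force'],s['finger_gap'])
x=least_squares(lambda p:fk(q,[p[0],p[1],.1095-p[1]])[0]-s['tcp_pos'],[.25,.1]);print(x.x,x.fun)
Ts=R.from_quat(s['tool_rot'])
for c in(0,np.pi/2,np.pi,-np.pi/2):
    h.C6=c;print(c,((fk(q,[.25,.11,0])[1]).inv()*Ts).magnitude())
E
```

```text
t: 5.25
tcp_pos: [0.4405, -0.0383, 0.2846]
tool_rot: [0.934, -0.016, 0.306, -0.181]
force: [-0.6, 0.6, -1.6]
finger_gap: 0.263
gripper_force: 82.8
[-0.84507542  0.12474435  2.20067593  0.96563678  0.91301633  0.1025663 ] [ 0.44051983 -0.03830331  0.28461837] 82.7773967385292 0.2625703737387319
[0.29835595 0.11048573] [ 1.66393338e-05 -1.47208804e-05 -1.88113429e-05]
0 1.5707963267948963
1.5707963267948966 3.2228529180406924e-16
3.141592653589793 1.5707963267948966
-1.5707963267948966 3.141592653589793
```

The model fits to 0.02 mm. Next I plan the flip in joint space and print the Cartesian rows.

```bash
cat > plan.py <<'E'
from h import *
P=[.29836,.11049,-.00099]
def ik(pos,T,q0):
    r=least_squares(lambda q:np.r_[fk(q,P)[0]-pos,((fk(q,P)[1]).inv()*T).as_rotvec()*.3],q0,bounds=([-3.08,-.75,.22,-1.43,0,-2.85],[3.08,2.2,2.44,4.57,2.65,2.85]))
    return r.x,r.cost
def rows(Q):
    for a,b in zip(Q[:-1],Q[1:]):
        (p,A),(r,B)=fk(a,P),fk(b,P); d=(B*A.inv()).as_rotvec(degrees=True)
        print(np.round((r-p)*1000).astype(int).tolist(),np.round(d,1).tolist(),'z%.2f dq%.2f'%(r[2],abs(b-a).max()))
def tool(yaw,pitch): # z forward at yaw, down by pitch, x up
    y=np.radians(yaw);p=np.radians(pitch);z=np.array([np.cos(y)*np.cos(p),np.sin(y)*np.cos(p),-np.sin(p)])
    yy=np.cross(z,[np.cos(y)*np.sin(p),np.sin(y)*np.sin(p),np.cos(p)])
    return R.from_matrix(np.c_[np.cross(yy,z),yy,z])
E
python3 - <<'E'
from plan import *
s=manip.sense();c=manip.get_calibration('wrist')
Ts=R.from_quat(s['tool_rot']);Rc=R.from_matrix(cv2.Rodrigues(np.array(c['rvec']))[0]);o=ray(c,280,210)[0]
ot=Ts.inv().apply(o-s['tcp_pos']);Rt=Rc*Ts  # tool->cam
np.savez('cam.npz',ot=ot,Rt=Rt.as_matrix())
K={**c,'rvec':Rt.as_rotvec(),'tvec':-Rt.apply(ot)}
for u,v in((283,131),(282,222),(281,284)): print('in tool',atz(K,u,v,-.0054 if v<150 else -.0174))
T=tool(-10.5,0);h=np.array([.983,-.182,0])
eye=np.array([.617,-.003,.258])-.06*h; pos=eye-T.apply([.075,0,-.0054]);print('pos',pos)
q0=np.array(s['q']);best=None
g,cost=ik(pos,T,[-.3,.9,2.0,3.14,1.2,-1.6]);print('goal',g,cost)
n=16;Q=[q0+(g-q0)*k/n for k in range(n+1)];rows(Q)
print(min(fk(q,P)[0][2]+min(0,fk(q,P)[1].apply([-.1,0,0])[2]) for q in Q))
E
```

```text
in tool [ 0.07506138  0.00231757 -0.0054    ]
in tool [ 0.03503656  0.00184894 -0.0174    ]
in tool [ 0.00148873  0.00139097 -0.0174    ]
pos [0.56332958 0.00693593 0.183     ]
goal [-0.18068686  1.26619121  2.44        3.14991572  2.13914259 -1.5663345 ] 7.877496920667931e-06
[18, 42, 2] [7.3, -3.5, 3.6] z0.29 dq0.14
[18, 36, 7] [6.8, -4.0, 2.5] z0.29 dq0.14
[18, 28, 10] [6.2, -4.4, 1.3] z0.30 dq0.14
[18, 21, 11] [5.5, -4.6, 0.0] z0.31 dq0.14
[18, 13, 9] [4.6, -4.6, -1.3] z0.32 dq0.14
[18, 6, 6] [3.6, -4.3, -2.5] z0.33 dq0.14
[17, 0, 2] [2.5, -3.9, -3.6] z0.33 dq0.14
[15, -5, -4] [1.2, -3.4, -4.6] z0.33 dq0.14
[13, -9, -9] [-0.1, -2.7, -5.3] z0.32 dq0.14
[9, -12, -14] [-1.5, -2.0, -5.8] z0.31 dq0.14
[5, -13, -18] [-2.9, -1.3, -6.1] z0.29 dq0.14
[1, -14, -21] [-4.3, -0.5, -6.2] z0.27 dq0.14
[-4, -14, -23] [-5.7, 0.3, -6.1] z0.24 dq0.14
[-9, -13, -23] [-7.0, 1.0, -5.7] z0.22 dq0.14
[-13, -12, -21] [-8.3, 1.6, -5.2] z0.20 dq0.14
[-16, -9, -18] [-9.4, 2.2, -4.6] z0.18 dq0.14
0.08187711509288516
```

```bash
python3 - <<'E'
from plan import *
s=manip.sense();h=np.array([.983,-.182,0]);tip=np.array([.617,-.003,.255]);bend=tip+.026*h-[0,0,.030]
for th in(0,10,20,30):
    T=tool(-10.5,th)
    for n,eye in(('far',tip-.06*h+[0,0,.01]),('pre',tip-.03*h+[0,0,.004]),('end',bend-[0,0,.007])):
        pos=eye-T.apply([.075,0.0,-.0054]);g,c=ik(pos,T,[-.3,.9,2.0,3.14,1.2,-1.6]);print(th,n,pos.round(3),g.round(2),'%.1e'%c)
T=tool(-10.5,20);eye=tip-.05*h+[0,0,.01];pos=eye-T.apply([.075,0,-.0054]);g,c=ik(pos,T,[-.3,.9,2.0,3.14,1.2,-1.6]);print(pos,g,c)
q0=np.array(s['q']);n=16;Q=[q0+(g-q0)*k/n for k in range(n+1)];rows(Q)
E
```

```text
0 far [0.563 0.007 0.19 ] [-0.18  1.24  2.44  3.16  2.12 -1.56] 1.7e-05
0 pre [0.593 0.001 0.184] [-0.19  1.19  2.38  3.13  1.99 -1.57] 6.1e-19
0 end [ 0.648 -0.009  0.143] [-0.19  1.19  2.21  3.14  1.82 -1.57] 3.0e-22
10 far [0.55  0.009 0.19 ] [-0.12  1.04  2.44  3.23  1.73 -1.55] 2.6e-04
10 pre [0.58  0.004 0.184] [-0.19  1.05  2.43  3.13  1.73 -1.57] 3.5e-13
10 end [ 0.635 -0.006  0.143] [-0.19  1.07  2.26  3.14  1.59 -1.57] 4.6e-24
20 far [0.538 0.012 0.193] [-0.13  0.81  2.44  3.22  1.3  -1.57] 2.4e-04
20 pre [0.567 0.006 0.187] [-0.19  0.86  2.43  3.13  1.38 -1.57] 1.2e-13
20 end [ 0.622 -0.004  0.146] [-0.19  0.92  2.28  3.14  1.28 -1.57] 2.4e-19
30 far [0.526 0.014 0.197] [-0.18  0.63  2.44  3.16  0.97 -1.58] 2.0e-05
30 pre [0.555 0.008 0.191] [-0.19  0.66  2.39  3.13  0.95 -1.57] 2.6e-22
30 end [ 0.61  -0.002  0.15 ] [-0.19  0.76  2.26  3.14  0.92 -1.57] 4.9e-24
[0.5476174  0.00984989 0.19267614] [-0.15395525  0.82124153  2.44        3.18711641  1.32455494 -1.57126845] 0.00010090168268953183
[21, 29, 5] [3.9, -4.2, 2.0] z0.29 dq0.14
[19, 25, 6] [3.4, -4.2, 1.3] z0.30 dq0.14
[18, 21, 7] [2.9, -4.1, 0.5] z0.30 dq0.14
[17, 17, 6] [2.4, -4.0, -0.2] z0.31 dq0.14
[16, 13, 5] [1.9, -3.7, -0.9] z0.31 dq0.14
[15, 9, 3] [1.2, -3.3, -1.6] z0.32 dq0.14
[13, 5, 0] [0.6, -2.9, -2.2] z0.32 dq0.14
[12, 1, -3] [-0.1, -2.4, -2.8] z0.31 dq0.14
[10, -2, -6] [-0.9, -1.8, -3.2] z0.31 dq0.14
[7, -4, -10] [-1.6, -1.2, -3.5] z0.30 dq0.14
[4, -7, -13] [-2.4, -0.5, -3.7] z0.28 dq0.14
[1, -9, -16] [-3.2, 0.1, -3.8] z0.27 dq0.14
[-2, -10, -18] [-3.9, 0.8, -3.9] z0.25 dq0.14
[-6, -12, -19] [-4.6, 1.5, -3.8] z0.23 dq0.14
[-10, -13, -19] [-5.3, 2.2, -3.6] z0.21 dq0.14
[-14, -14, -19] [-5.9, 2.8, -3.4] z0.19 dq0.14
```

```bash
python3 - <<'E'
from plan import *
s=manip.sense();h=np.array([.983,-.182,0]);l=np.array([.182,.983,0]);tip=np.array([.617,-.003,.255])
T=tool(-10.5,0);eye=tip-.036*h+[0,0,-.02];pos=eye-T.apply([.075,0,-.0054]);g,c=ik(pos,T,[-.3,.9,2.0,3.14,1.2,-1.6]);print(pos,g,c)
q0=np.array(s['q']);n=20
v=q0+(g-q0)*.5; 
for dv in ([0]*6,):
    Q=[q0+(g-q0)*k/n for k in range(n+1)]
    rows(Q)
    for q in Q[::2]:
        p,A=fk(q,P);e=p+A.apply([.094,0,-.0054])-tip;t=p-tip;b=p+A.apply([-.102,.026,0]);print('eyeend',np.round([e@h,e@l,e[2]],3),'tcp',np.round([t@h,t@l,t[2]],3),'bladez %.3f'%b[2])
E
```

```text
[0.58692158 0.00256793 0.16      ] [-0.19044667  1.2660412   2.36925603  3.13343095  2.06448701 -1.57466405] 2.8134257037660046e-20
[16, 31, 2] [5.5, -2.8, 2.9] z0.29 dq0.11
[16, 28, 4] [5.2, -3.2, 2.3] z0.29 dq0.11
[15, 24, 6] [4.9, -3.4, 1.5] z0.30 dq0.11
[15, 20, 7] [4.5, -3.6, 0.8] z0.30 dq0.11
[16, 15, 7] [4.0, -3.7, 0.0] z0.31 dq0.11
[15, 11, 6] [3.5, -3.7, -0.8] z0.32 dq0.11
[15, 7, 5] [2.9, -3.6, -1.5] z0.32 dq0.11
[15, 3, 2] [2.3, -3.4, -2.3] z0.32 dq0.11
[14, -1, -1] [1.6, -3.1, -2.9] z0.32 dq0.11
[13, -4, -4] [0.8, -2.8, -3.5] z0.32 dq0.11
[11, -6, -7] [0.0, -2.4, -4.0] z0.31 dq0.11
[9, -8, -11] [-0.8, -1.9, -4.4] z0.30 dq0.11
[7, -9, -14] [-1.6, -1.5, -4.6] z0.29 dq0.11
[4, -10, -16] [-2.5, -1.0, -4.8] z0.27 dq0.11
[1, -11, -18] [-3.3, -0.5, -4.8] z0.25 dq0.11
[-2, -11, -19] [-4.2, 0.0, -4.8] z0.23 dq0.11
[-5, -10, -20] [-5.0, 0.5, -4.7] z0.21 dq0.11
[-8, -10, -19] [-5.8, 0.9, -4.4] z0.20 dq0.11
[-11, -9, -18] [-6.5, 1.3, -4.1] z0.18 dq0.11
[-13, -8, -17] [-7.2, 1.7, -3.8] z0.16 dq0.11
eyeend [-0.092 -0.068  0.087] tcp [-0.167 -0.067  0.03 ] bladez 0.218
eyeend [-0.076 -0.01   0.097] tcp [-0.147 -0.003  0.036] bladez 0.215
eyeend [-0.059  0.029  0.115] tcp [-0.124  0.045  0.049] bladez 0.220
eyeend [-0.04   0.049  0.132] tcp [-0.098  0.076  0.063] bladez 0.228
eyeend [-0.022  0.053  0.141] tcp [-0.07   0.091  0.07 ] bladez 0.232
eyeend [-0.006  0.044  0.137] tcp [-0.043  0.091  0.065] bladez 0.225
eyeend [0.005 0.03  0.121] tcp [-0.02   0.081  0.047] bladez 0.205
eyeend [0.007 0.014 0.096] tcp [-0.005  0.064  0.017] bladez 0.172
eyeend [-0.     0.003  0.065] tcp [-0.002  0.043 -0.02 ] bladez 0.131
eyeend [-0.015 -0.003  0.031] tcp [-0.011  0.021 -0.06 ] bladez 0.090
eyeend [-0.036  0.    -0.001] tcp [-0.031 -0.    -0.095] bladez 0.058
```

```bash
python3 - <<'E'
from plan import *
s=manip.sense();h=np.array([.983,-.182,0]);l=np.array([.182,.983,0]);tip=np.array([.617,-.003,.255])
T=tool(-10.5,0);eye=tip-.036*h+.06*l+[0,0,-.02];pos=eye-T.apply([.075,0,-.0054]);g,c=ik(pos,T,[-.3,.9,2.0,3.14,1.2,-1.6]);print(pos,g,c)
q0=np.array(s['q']);n=20
Q=[q0+(g-q0)*k/n for k in range(n+1)]
rows(Q)
for q in Q[8::2]:
        p,A=fk(q,P);e=p+A.apply([.094,0,-.0054])-tip;t=p-tip;b=p+A.apply([-.102,.026,0]);print('eyeend',np.round([e@h,e@l,e[2]],3),'tcp',np.round([t@h,t@l,t[2]],3),'bladez %.3f'%b[2])
E
```

```text
[0.59784158 0.06154793 0.16      ] [ 0.01461352  1.2030851   2.30015331  3.35275945  1.92507082 -1.49656844] 2.452538602258253e-22
[20, 32, 4] [5.4, -3.3, 2.7] z0.29 dq0.12
[19, 29, 6] [5.0, -3.5, 2.0] z0.30 dq0.12
[18, 25, 8] [4.7, -3.6, 1.4] z0.30 dq0.12
[18, 21, 8] [4.3, -3.7, 0.7] z0.31 dq0.12
[17, 17, 8] [3.8, -3.7, -0.1] z0.32 dq0.12
[17, 13, 6] [3.3, -3.6, -0.8] z0.33 dq0.12
[17, 10, 4] [2.8, -3.4, -1.5] z0.33 dq0.12
[16, 6, 1] [2.2, -3.2, -2.2] z0.33 dq0.12
[15, 3, -2] [1.5, -2.9, -2.8] z0.33 dq0.12
[13, 0, -5] [0.7, -2.5, -3.3] z0.32 dq0.12
[12, -2, -8] [-0.0, -2.2, -3.8] z0.32 dq0.12
[9, -4, -12] [-0.8, -1.8, -4.1] z0.30 dq0.12
[7, -5, -15] [-1.7, -1.3, -4.4] z0.29 dq0.12
[4, -6, -17] [-2.5, -0.9, -4.5] z0.27 dq0.12
[1, -7, -19] [-3.3, -0.5, -4.6] z0.25 dq0.12
[-3, -7, -20] [-4.2, -0.1, -4.6] z0.23 dq0.12
[-6, -7, -20] [-5.0, 0.3, -4.5] z0.21 dq0.12
[-9, -7, -19] [-5.7, 0.6, -4.3] z0.19 dq0.12
[-12, -7, -18] [-6.5, 0.9, -4.1] z0.18 dq0.12
[-15, -6, -16] [-7.2, 1.2, -3.9] z0.16 dq0.12
eyeend [-0.008  0.073  0.147] tcp [-0.056  0.111  0.076] bladez 0.237
eyeend [0.008 0.073 0.142] tcp [-0.029  0.12   0.069] bladez 0.229
eyeend [0.018 0.068 0.124] tcp [-0.007  0.119  0.049] bladez 0.207
eyeend [0.019 0.061 0.097] tcp [0.005 0.11  0.017] bladez 0.172
eyeend [0.009 0.056 0.064] tcp [ 0.006  0.095 -0.021] bladez 0.130
eyeend [-0.009  0.055  0.031] tcp [-0.006  0.078 -0.061] bladez 0.089
eyeend [-0.036  0.06  -0.001] tcp [-0.031  0.06  -0.095] bladez 0.058
```

```bash
python3 -m handwheel '[[20,32,4,5.4,-3.3,2.7,0],[19,29,6,5.0,-3.5,2.0,0],[18,25,8,4.7,-3.6,1.4,0],[18,21,8,4.3,-3.7,0.7,0],[17,17,8,3.8,-3.7,-0.1,0],[17,13,6,3.3,-3.6,-0.8,0],[17,10,4,2.8,-3.4,-1.5,0],[16,6,1,2.2,-3.2,-2.2,0],[15,3,-2,1.5,-2.9,-2.8,0],[13,0,-5,0.7,-2.5,-3.3,0]]'
python3 -c "
from h import *
print(manip.sense()['q'])"
```

```text
t: 6.5
tcp_pos: [0.6117, 0.1175, 0.3213]
tool_rot: [0.714, -0.049, 0.569, -0.404]
force: [0.7, -0.2, -1.6]
finger_gap: 0.257
gripper_force: 83.0
[-0.41644155  0.66755987  2.2417543   2.15870589  1.41544184 -0.69207647]
```

On track (q4 is past 2.1).

```bash
python3 -m handwheel '[[12,-2,-8,0,-2.2,-3.8,0],[9,-4,-12,-0.8,-1.8,-4.1,0],[7,-5,-15,-1.7,-1.3,-4.4,0],[4,-6,-17,-2.5,-0.9,-4.5,0],[1,-7,-19,-3.3,-0.5,-4.6,0],[-3,-7,-20,-4.2,-0.1,-4.6,0],[-6,-7,-20,-5.0,0.3,-4.5,0],[-9,-7,-19,-5.7,0.6,-4.3,0],[-12,-7,-18,-6.5,0.9,-4.1,0],[-15,-6,-16,-7.2,1.2,-3.9,0]]'
python3 - <<'E'
from plan import *
manip.snapshot('wrist')
s=manip.sense();A=R.from_quat(s['tool_rot']);print(s['q'],s['tcp_pos'],s['finger_gap']);print(A.as_matrix().round(3),(tool(-10.5,0)*A.inv()).as_rotvec(degrees=True))
snap('wrist','w4',None,1.4);snap('scene','s4')
E
```

```text
t: 7.75
tcp_pos: [0.5987, 0.0594, 0.1566]
tool_rot: [0.705, -0.063, 0.704, 0.067]
force: [-0.1, 0.4, -2.3]
finger_gap: 0.262
gripper_force: 83.0
[ 0.01186025  1.20526443  2.28784267  3.34861038  1.90837081 -1.50890346] [0.59754293 0.06054864 0.15383909] 0.2567116120721304
[[ 0.009 -0.182  0.983]
 [ 0.008 -0.983 -0.182]
 [ 1.     0.009 -0.007]] [ 0.43053498 -0.48786473  0.00184193]
```

View pics/w4.png

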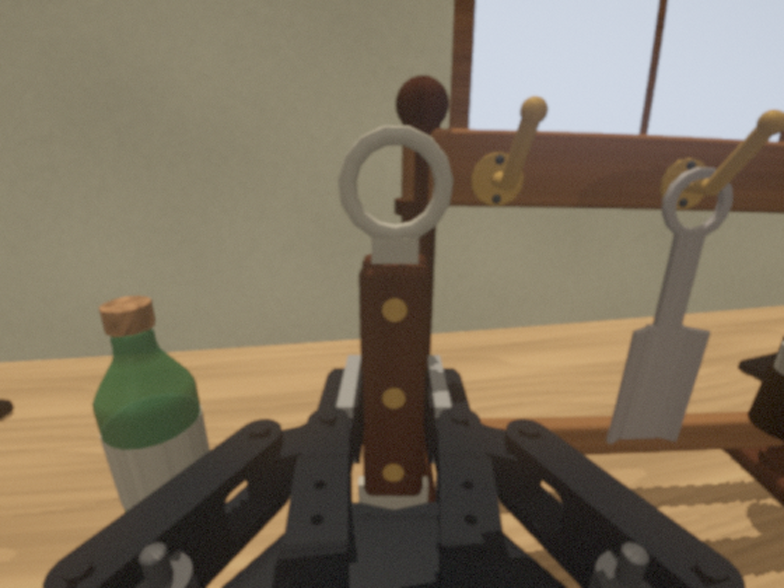

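The wrist picture shows the empty hook: ball at (534,109), rosette at (498,178). The next hook's ball is at (771,122) and its rosette at (684,182). The eye is at (396,183) and the bottle is clear. I fit the rack pose from these.

```bash
python3 - <<'E'
from plan import *
c=manip.get_calibration('wrist');t=manip.get_calibration('top');s=manip.sense()
W=[((0,0,.225),498,178),((-.048,0,.255),534,109),((0,-.105,.225),684,182),((-.048,-.105,.255),771,122)]
Tp=[((-.048,0,.255),260.35,181),((-.048,-.105,.255),289.4,185.6)]
def res(p,wt=.5):
    r=[]
    def w(P):
        a=R.from_euler('z',p[2]).apply(P);return a+[p[0],p[1],0]
    for P,u,v in W: a=proj(c,w(P));r+=[a[0]-u/1.4,a[1]-v/1.4]
    for P,u,v in Tp: a=proj(t,w(P));r+=[wt*(a[0]-u),wt*(a[1]-v)]
    return np.array(r)
for wt in(.5,0.05):
    x=least_squares(res,[.665,-.011,-.18],args=(wt,));h=np.array([np.cos(x.x[2]),np.sin(x.x[2])])
    print(x.x,np.degrees(x.x[2]),x.fun.round(1));print('tip',x.x[:2]-.048*h)
A=R.from_quat(s['tool_rot']);y=x.x[2]
e=ray(c,396/1.4,183/1.4);f=A.apply([0,0,1]);pl=s['tcp_pos']+A.apply([.075,0,-.0054]);k=((pl-e[0])@f)/(e[1]@f);E=e[0]+k*e[1]
print('eye img',E,'model',pl, 'tcp',s['tcp_pos'])
d=E-np.r_[x.x[:2],.225];print('eye in hook',d[0]*np.cos(y)+d[1]*np.sin(y),-d[0]*np.sin(y)+d[1]*np.cos(y),d[2])
E
```

```text
[ 0.66783951 -0.00869859 -0.15953661] -9.14077427315181 [-0.6  3.4  0.1  4.5 -0.4  2.7  0.6  2.1 -0.3 -0.6 -0.3 -1. ]
tip [ 0.62044907 -0.00107327]
[ 0.66821415 -0.00896251 -0.1611111 ] -9.230986136722931 [-0.5  3.4  0.   4.5 -0.4  2.6  0.4  2.1 -0.  -0.1 -0.  -0.1]
tip [ 0.62083576 -0.00126259]
eye img [0.59339295 0.06000372 0.23092791] model [0.59371353 0.06176756 0.23170102] tcp [0.59888933 0.06087061 0.15669058]
eye in hook -0.08491545697434769 0.05607064429319563 0.0059279097643104295
```

Lateral fit is good; the 3 px vertical offset is arm sag at the time of the picture. Move sideways 57 mm, up 26 mm, and look.

```bash
python3 -m handwheel '[[-1.8,-11.2,0,0,0,1.3,0],[-1.8,-11.2,0,0,0,0,0],[-1.8,-11.2,0,0,0,0,0],[-1.8,-11.2,0,0,0,0,0],[-1.8,-11.2,0,0,0,0,0],[0,0,13,0,0,0,0],[0,0,13,0,0,0,0],[0,0,0,0,0,0,0],[0,0,0,0,0,0,0],[0,0,0,0,0,0,0]]'
python3 - <<'E'
from plan import *
s=manip.sense();A=R.from_quat(s['tool_rot']);print(s['q'],s['tcp_pos'],(tool(-9.2,0)*A.inv()).as_rotvec(degrees=True))
c=manip.get_calibration('wrist');snap('wrist','w5',(180,20,420,200),3.3)
x=[.6680,-.0088,-.16]
for P in((0,0,.225),(-.048,0,.255)):
    a=R.from_euler('z',x[2]).apply(P)+[x[0],x[1],0];u,v=proj(c,a);print('pred',(u-180)*3.3,(v-20)*3.3)
E
```

```text
t: 9.15
tcp_pos: [0.5901, 0.0042, 0.1852]
tool_rot: [0.704, -0.055, 0.706, 0.056]
force: [-0.8, 0.1, -0.3]
finger_gap: 0.259
gripper_force: 83.0
[-0.20736964  1.18644721  2.37820662  3.08749855  1.99608237 -1.59399051] [0.59009464 0.00421052 0.18517429] [ 0.08146112  0.14776514 -0.14156653]
pred 331.2892913204899 490.92235675524677
pred 330.71611680944625 375.97659529919235
```

View pics/w5.png

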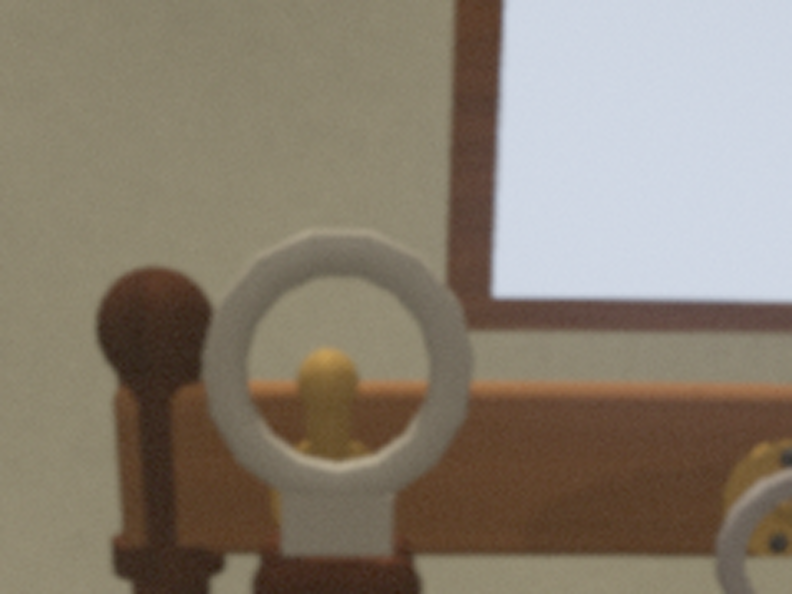

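Ball at (328,376) lies inside the ring, whose centre is at (337,370), as predicted within 1 mm. I correct 1.2 mm to the left and thread the eye over the ball and down the rod.

```bash
python3 -m handwheel '[[10.1,-0.4,-1,0,0,0,0],[12.8,-2.1,-1.5,0,0,0,0],[12.8,-2.1,-1.5,0,0,0,0],[5.1,-0.8,-6.4,0,0,0,0],[5.1,-0.8,-6.4,0,0,0,0],[5.1,-0.8,-6.4,0,0,0,0],[5.1,-0.8,-6.4,0,0,0,0],[5.1,-0.8,-6.4,0,0,0,0],[1,-0.2,-5,0,0,0,0],[0,0,0,0,0,0,0]]'
python3 - <<'E'
from plan import *
s=manip.sense();print(s['q'],s['tcp_pos'],s['force'])
snap('wrist','w6',None,1.2)
E
```

```text
t: 10.45
tcp_pos: [0.6521, -0.0051, 0.1438]
tool_rot: [0.704, -0.056, 0.706, 0.057]
force: [-1.0, 0.1, -2.0]
finger_gap: 0.261
gripper_force: 83.0
[-0.19583607  1.17796936  2.18984604  3.10375364  1.79908941 -1.5804636 ] [ 0.6521403  -0.00506164  0.14382071] [-0.95186376  0.10161861 -2.01154019]
```

View pics/w6.png

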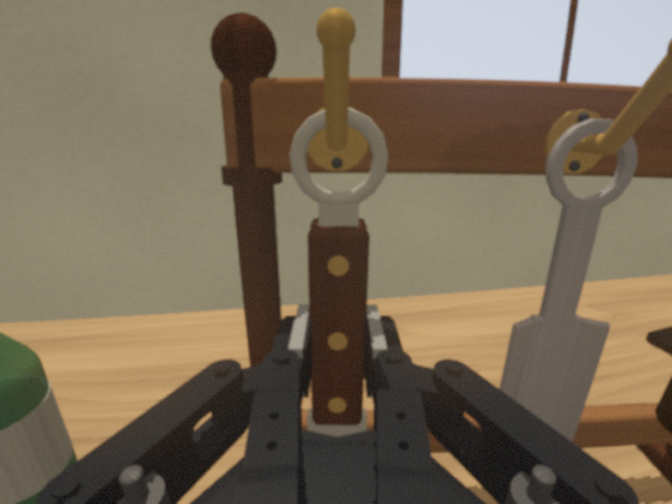

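The hook rod passes through the ring and its ball stands clear in front of the ring's top (336,28). Release and back straight off.

```bash
python3 -m handwheel '[[0,0,0,0,0,0,0.35],[0,0,0,0,0,0,0.5],[0,0,0,0,0,0,0.5],[0,0,0,0,0,0,0.5],[-5,0.8,0,0,0,0,0.5],[-10,1.6,0,0,0,0,0.5],[-13,2.1,0,0,0,0,0.5],[-13,2.1,0,0,0,0,0.5],[-8,1.3,0,0,0,0,0.5],[0,0,0,0,0,0,0.5]]'
python3 - <<'E'
from plan import *
s=manip.sense();print(s['q'],s['tcp_pos'],s['force'],s['finger_gap'],s['gripper_force'])
snap('wrist','w7',None,1.2)
t=cv2.imread('pics/raw_top.png');snap('top','top7')
E
```

```text
t: 11.75
tcp_pos: [0.6028, 0.0029, 0.1438]
tool_rot: [0.705, -0.056, 0.705, 0.057]
force: [0.2, 0.2, -0.2]
finger_gap: 0.501
gripper_force: 0.0
[-0.2018843   1.26367659  2.30771749  3.09437086  2.00125659 -1.59155461] [0.60280045 0.00291609 0.14375165] [ 0.17336216  0.1695191  -0.16977811] 0.501238574603742 0.0
```

View pics/w7.png

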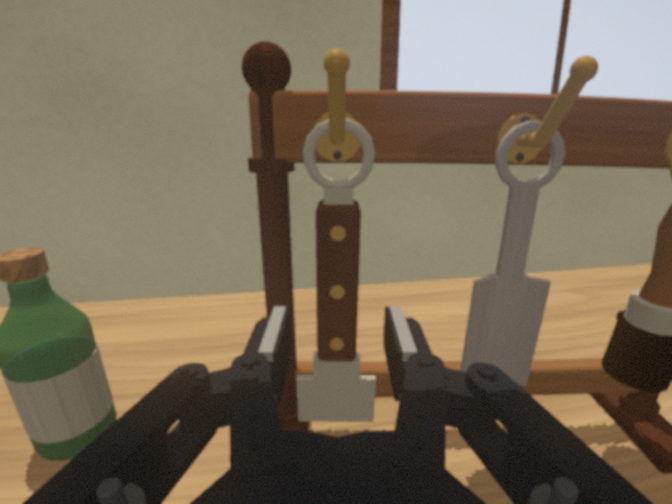

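The scraper hangs freely on the hook (ring at (338,153)), with horn, brush and bottle undisturbed. That leaves one viewing, so I measure the sign numerically by colour.

```bash
cat > sign.py <<'E'
from h import *
def blob(im,lo,hi,box):
    h=cv2.cvtColor(im,cv2.COLOR_BGR2HSV);m=cv2.inRange(h,lo,hi);k=np.zeros_like(m);k[box[1]:box[3],box[0]:box[2]]=m[box[1]:box[3],box[0]:box[2]]
    n,l,s,c=cv2.connectedComponentsWithStats(k);i=1+np.argmax(s[1:,4]) if n>1 else 0
    return np.argwhere(l==i)[:,::-1].astype(np.float32)
def board(f):
    p=blob(cv2.imread(f),(20,130,110),(34,255,255),(140,195,215,250))
    r=cv2.minAreaRect(p);b=cv2.boxPoints(r);return p,r,b
E
python3 - <<'E'
from sign import *
c=manip.get_calibration('top')
for f in('pics/raw_top.png','pics/raw_top7.png'):
    im=cv2.imread(f);h=cv2.cvtColor(im,cv2.COLOR_BGR2HSV)
    print(h[221:229:1,152:200:6].tolist() if f[-5]!='7' else '')
    p,r,b=board(f);print(len(p),r);print([atz(c,*q,.236)[:2].round(4) for q in b])
    d=blob(im,(0,0,0),(180,255,75),(160,205,215,250));r=cv2.minAreaRect(d);print('plinth',len(d),r,[atz(c,*q,.012)[:2].round(3) for q in cv2.boxPoints(r)])
    d=blob(im,(105,140,60),(130,255,255),(60,190,160,280));print('blue',len(d),d.min(0),d.max(0),atz(c,d[:,0].max(),240,.236),atz(c,d[:,0].max(),240,.0),atz(c,d[:,0].min(),240,.236))
    d=blob(im,(45,80,20),(90,255,160),(195,155,230,190));print('bottle',len(d),atz(c,*d.mean(0),.1))
E
```

```text
[[[16, 128, 161], [16, 126, 156], [16, 121, 145], [17, 129, 142], [18, 65, 59], [22, 66, 58], [15, 43, 48], [13, 66, 62]], [[18, 139, 162], [18, 139, 160], [19, 133, 151], [18, 140, 159], [21, 131, 132], [23, 122, 134], [19, 124, 107], [8, 22, 46]], [[19, 142, 162], [18, 141, 165], [19, 140, 164], [18, 144, 161], [20, 137, 166], [21, 133, 167], [20, 134, 152], [15, 98, 57]], [[18, 139, 130], [18, 140, 133], [18, 142, 149], [18, 144, 151], [20, 138, 165], [20, 135, 166], [20, 137, 166], [17, 133, 67]], [[17, 118, 125], [21, 129, 69], [18, 122, 107], [18, 123, 116], [20, 134, 122], [21, 133, 123], [19, 135, 128], [17, 135, 66]], [[16, 115, 157], [20, 116, 68], [23, 84, 73], [21, 85, 81], [26, 79, 68], [23, 81, 76], [24, 111, 62], [19, 126, 65]], [[15, 116, 165], [15, 119, 135], [17, 114, 121], [20, 81, 66], [20, 90, 74], [22, 81, 72], [33, 103, 52], [22, 124, 64]], [[15, 117, 164], [15, 117, 164], [16, 115, 157], [17, 43, 42], [16, 115, 73], [19, 126, 69], [19, 133, 88], [23, 69, 59]]]
49 ((182.0, 223.5), (3.0, 18.0), 90.0)
[array([0.4786, 0.3141]), array([0.4768, 0.25  ]), array([0.46
[... 193 characters left out ...]
75]), array([0.498, 0.249]), array([0.416, 0.266])]
blue 561 [ 83. 231.] [141. 251.] [0.41750413 0.42707329 0.236     ] [0.43195063 0.50048865 0.        ] [0.42366756 0.62957556 0.236     ]
bottle 67 [0.68868488 0.19475164 0.1       ]

48 ((182.0, 223.5), (3.0, 18.0), 90.0)
[array([0.4786, 0.3141]), array([0.4768, 0.25  ]), array([0.466 , 0.2501]), array([0.4678, 0.3141])]
plinth 1010 ((191.0, 227.0), (44.0, 46.0), 90.0) [array([0.573, 0.387]), array([0.568, 0.197]), array([0.385, 0.199]), array([0.391, 0.387])]
blue 555 [ 83. 231.] [141. 251.] [0.41750413 0.42707329 0.236     ] [0.43195063 0.50048865 0.        ] [0.42366756 0.62957556 0.236     ]
bottle 15 [0.6849856  0.21583967 0.1       ]
```

```bash
python3 - <<'E'
from plan import *
s=manip.sense();q0=np.array(s['q'])
def down(yaw):
    y=np.radians(yaw);return R.from_matrix(np.c_[[np.cos(y),np.sin(y),0],[np.sin(y),-np.cos(y),0],[0,0,-1]])
ax=np.array([.4715,.320]);rho=.058
def pp(phi,off,z):
    f=np.radians(phi);u=np.array([np.cos(f),np.sin(f)]);n=np.array([-u[1],u[0]]);return np.r_[ax+rho*u-n*off,z],down(phi-90)
pos,T=pp(86.5,.036,.34)
g,c=ik(pos,T,[.3,.2,1.8,0,1.1,2.0]);print(pos,g,c)
mid=(q0+g)/2
Q=[q0+(g-q0)*k/20 for k in range(21)];rows(Q)
for q in Q[::2]:
    p,A=fk(q,P);print(p.round(3),'behind',(p+A.apply([0,0,-.09])).round(3),'zt',A.apply([0,0,1]).round(2),q.round(2))
E
```

```text
[0.51097367 0.37569407 0.34      ] [4.60473556e-01 4.45964707e-01 1.26487109e+00 1.21085273e-10
 1.43075686e+00 2.09235641e+00] 2.1153113963232284e-19
[23, 59, 21] [12.9, -4.9, 10.6] z0.17 dq0.18
[13, 61, 24] [11.9, -2.9, 11.6] z0.19 dq0.18
[2, 61, 25] [10.5, -0.9, 12.6] z0.21 dq0.18
[-9, 59, 24] [8.7, 0.9, 13.3] z0.24 dq0.18
[-19, 55, 22] [6.6, 2.4, 13.8] z0.26 dq0.18
[-27, 50, 18] [4.1, 3.6, 14.0] z0.28 dq0.18
[-33, 43, 13] [1.5, 4.4, 13.7] z0.29 dq0.18
[-36, 34, 8] [-1.1, 4.9, 13.2] z0.30 dq0.18
[-37, 26, 2] [-3.7, 4.9, 12.2] z0.30 dq0.18
[-35, 17, -3] [-6.1, 4.5, 10.9] z0.30 dq0.18
[-31, 8, -7] [-8.2, 3.8, 9.2] z0.29 dq0.18
[-24, 1, -10] [-10.0, 2.7, 7.3] z0.28 dq0.18
[-15, -5, -11] [-11.2, 1.4, 5.2] z0.27 dq0.18
[-6, -10, -10] [-11.9, -0.2, 3.0] z0.26 dq0.18
[4, -14, -7] [-12.1, -1.8, 0.8] z0.25 dq0.18
[14, -15, -1] [-11.7, -3.5, -1.3] z0.25 dq0.18
[22, -16, 7] [-10.8, -5.2, -3.2] z0.26 dq0.18
[29, -15, 16] [-9.5, -6.8, -4.8] z0.27 dq0.18
[33, -14, 27] [-7.8, -8.3, -6.1] z0.30 dq0.18
[35, -12, 39] [-5.8, -9.5, -7.1] z0.34 dq0.18
[0.608 0.002 0.145] behind [0.519 0.017 0.144] zt 
[... 383 characters left out ...]
25 0.299] behind [0.509 0.339 0.274] zt [0.14 0.95 0.28] [ 0.06  0.94  1.89  1.86  1.77 -0.12]
[0.449 0.467 0.298] behind [0.468 0.38  0.287] zt [-0.22  0.97  0.12] [0.13 0.85 1.79 1.55 1.72 0.25]
[0.394 0.477 0.28 ] behind [0.438 0.399 0.292] zt [-0.48  0.86 -0.14] [0.2  0.77 1.68 1.24 1.66 0.62]
[0.373 0.461 0.258] behind [0.427 0.401 0.298] zt [-0.6   0.67 -0.44] [0.26 0.69 1.58 0.93 1.6  0.99]
[0.391 0.432 0.251] behind [0.44  0.393 0.316] zt [-0.54  0.43 -0.72] [0.33 0.61 1.47 0.62 1.54 1.36]
[0.443 0.401 0.274] behind [0.472 0.383 0.357] zt [-0.32  0.19 -0.93] [0.39 0.53 1.37 0.31 1.49 1.72]
[0.511 0.376 0.34 ] behind [0.511 0.376 0.43 ] zt [ 0.  0. -1.] [0.46 0.45 1.26 0.   1.43 2.09]
```

```bash
cat >> plan.py <<'E'
ax=np.array([.4715,.320]);rho=.058
def down(yaw):
    y=np.radians(yaw);return R.from_matrix(np.c_[[np.cos(y),np.sin(y),0],[np.sin(y),-np.cos(y),0],[0,0,-1]])
def pp(phi,off,z,rho=rho):
    f=np.radians(phi);u=np.array([np.cos(f),np.sin(f)]);n=np.array([-u[1],u[0]]);return np.r_[ax+rho*u-n*off,z],down(phi-90)
E
python3 - <<'E'
from plan import *
from scipy.interpolate import PchipInterpolator as PI
s=manip.sense();q0=np.array(s['q'])
pos,T=pp(86.5,.036,.34);g,c=ik(pos,T,[.3,.2,1.8,0,1.1,2.0])
A=np.array([-.25,.55,2.15,2.1,1.15,-.55]);B=np.array([.0,.2,1.75,.8,1.,1.0])
Q=PI([0,12,22,30],[q0,A,B,g])(np.arange(31));rows(Q)
for q in Q[::3]:
    p,M=fk(q,P);print(p.round(3),'behind',(p+M.apply([0,0,-.09])).round(3),'zt',M.apply([0,0,1]).round(2))
E
```

```text
[11, 9, 14] [4.2, 0.9, 2.7] z0.16 dq0.10
[10, 12, 14] [4.2, 0.8, 3.1] z0.17 dq0.10
[8, 15, 15] [4.0, 0.8, 3.5] z0.19 dq0.09
[6, 17, 16] [3.8, 0.9, 3.8] z0.20 dq0.09
[4, 19, 16] [3.4, 1.0, 4.0] z0.22 dq0.08
[2, 20, 16] [3.1, 1.2, 4.1] z0.24 dq0.09
[-1, 20, 16] [2.7, 1.3, 4.2] z0.25 dq0.09
[-3, 19, 16] [2.2, 1.5, 4.1] z0.27 dq0.10
[-5, 18, 15] [1.8, 1.6, 4.0] z0.28 dq0.10
[-6, 17, 14] [1.4, 1.7, 3.9] z0.30 dq0.10
[-8, 16, 13] [1.1, 1.8, 3.8] z0.31 dq0.11
[-9, 15, 12] [0.9, 1.9, 3.7] z0.32 dq0.11
[-11, 16, 12] [0.5, 2.3, 3.9] z0.33 dq0.12
[-14, 18, 11] [-0.0, 2.8, 4.2] z0.34 dq0.14
[-15, 18, 9] [-0.8, 3.3, 4.1] z0.35 dq0.15
[-16, 15, 7] [-1.7, 3.7, 3.7] z0.36 dq0.16
[-15, 12, 5] [-2.6, 3.9, 2.9] z0.36 dq0.17
[-12, 8, 3] [-3.4, 3.9, 2.0] z0.37 dq0.17
[-9, 4, 3] [-3.9, 3.6, 0.9] z0.37 dq0.17
[-5, 1, 3] [-4.1, 3.2, -0.1] z0.37 dq0.17
[-1, -1, 3] [-4.1, 2.7, -1.0] z0.38 dq0.16
[3, -1, 2] [-3.8, 2.4, -1.6] z0.38 dq0.15
[4, 1, 1] [-3.5, 2.4, -1.5] z0.38 dq0.14
[2, 5, 0] [-3.5, 2.7, -1.2] z0.38 dq0.14
[0, 8, -2] [-3.6, 3.0, -1.1] z0.38 dq0.14
[-2, 11, -4] [-4.0, 3.2, -1.2] z0.37 dq0.14
[-3, 13
[... 233 characters left out ...]
 0.  ]
[0.637 0.038 0.188] behind [0.547 0.037 0.193] zt [ 1.    0.01 -0.06]
[0.648 0.094 0.236] behind [0.561 0.073 0.244] zt [ 0.97  0.23 -0.09]
[0.64  0.151 0.283] behind [0.561 0.111 0.294] zt [ 0.89  0.44 -0.12]
[0.617 0.2   0.322] behind [0.548 0.144 0.338] zt [ 0.77  0.62 -0.17]
[0.577 0.251 0.354] behind [0.524 0.183 0.378] zt [ 0.59  0.76 -0.28]
[0.534 0.287 0.368] behind [0.498 0.216 0.412] zt [ 0.39  0.78 -0.48]
[0.519 0.291 0.377] behind [0.493 0.232 0.439] zt [ 0.3   0.66 -0.69]
[0.529 0.296 0.379] behind [0.507 0.252 0.454] zt [ 0.24  0.49 -0.84]
[0.524 0.328 0.367] behind [0.514 0.302 0.453] zt [ 0.12  0.29 -0.95]
[0.511 0.376 0.34 ] behind [0.511 0.376 0.43 ] zt [ 0.  0. -1.]
```

```bash
python3 -m handwheel '[[0,22,2,4.2,0.9,2.7,0.5],[0,22,8,4.2,0.8,3.1,0.5],[2,20,14,4,0.8,3.5,0],[4,18,18,3.8,0.9,3.8,0],[6,17,18,3.4,1,4,0],[6,17,18,3.1,1.2,4.1,0],[5,15,18,2.7,1.3,4.2,0],[3,13,18,2.2,1.5,4.1,0],[0,11,18,1.8,1.6,4,0],[0,11,20,1.4,1.7,3.9,0]]' 40 && python3 -m handwheel '[[-8,16,13,1.1,1.8,3.8,0],[-9,15,12,0.9,1.9,3.7,0],[-11,16,12,0.5,2.3,3.9,0],[-14,18,11,0,2.8,4.2,0],[-15,18,9,-0.8,3.3,4.1,0],[-16,15,7,-1.7,3.7,3.7,0],[-15,12,5,-2.6,3.9,2.9,0],[-12,8,3,-3.4,3.9,2,0],[-9,4,3,-3.9,3.6,0.9,0],[-5,1,3,-4.1,3.2,-0.1,0]]'
python3 -c "
from h import *
print(manip.sense()['q'])"
```

```text
t: 13.1
tcp_pos: [0.6291, 0.169, 0.2972]
tool_rot: [0.755, -0.013, 0.558, -0.344]
force: [1.0, 1.0, -0.6]
finger_gap: -0.001
gripper_force: 0.0
t: 14.35
tcp_pos: [0.5143, 0.2918, 0.3748]
tool_rot: [0.896, 0.108, 0.223, -0.369]
force: [-0.7, -0.3, 0.3]
finger_gap: -0.003
gripper_force: 0.0
[-0.07079756  0.21142265  1.85876575  1.0449802   1.00364903  0.69041244]
```

```bash
python3 -m handwheel '[[-1,-1,3,-4.1,2.7,-1,0],[3,-1,2,-3.8,2.4,-1.6,0],[4,1,1,-3.5,2.4,-1.5,0],[2,5,0,-3.5,2.7,-1.2,0],[0,8,-2,-3.6,3,-1.1,0],[-2,11,-4,-4,3.2,-1.2,0],[-3,13,-6,-4.5,3.3,-1.4,0],[-4,14,-7,-5,3.1,-1.7,0],[-5,16,-9,-5.6,2.7,-2.1,0],[-5,18,-11,-6.1,2,-2.4,0]]'
python3 - <<'E'
from plan import *
manip.snapshot('top')
c=manip.get_calibration('wrist');snap('wrist','w8');s=manip.sense();snap('top','t8');snap('scene','s8')
pos,T=pp(86.5,.036,.34);A=R.from_quat(s['tool_rot'])
print(s['q'],s['tcp_pos'],'err',(pos-s['tcp_pos'])*1000,(T*A.inv()).as_rotvec(degrees=True))
# compose one picture: wrist + scene crop of the rack and sign
im=cv2.imread('pics/raw_w8.png');sc=cv2.imread('pics/raw_s8.png')[150:290,190:410]
for phi in(86.5,):
    for P3 in([*ax,.254],[*(ax+.078*np.array([np.cos(np.radians(phi)),np.sin(np.radians(phi))])),.236],[*(ax-.078*np.array([np.cos(np.radians(phi)),np.sin(np.radians(phi))])),.236]):
        u,v=proj(c,P3);print('proj',u,v)
        if 0<u<560 and 0<v<420: cv2.circle(im,(int(u),int(v)),3,(255,0,255),1)
a=cv2.resize(im,(480,360));b=cv2.resize(sc,(320,204))
o=np.zeros((360,800,3),np.uint8);o[:,:480]=a;o[:204,480:]=b;cv2.imwrite('pics/c8.png',o)
E
```

```text
t: 15.6
tcp_pos: [0.504, 0.3759, 0.3418]
tool_rot: [0.999, -0.032, 0.002, 0.002]
force: [1.1, -1.6, 0.9]
finger_gap: 0.002
gripper_force: 0.0
[ 0.46934545  0.43792412  1.28063721 -0.00217504  1.4240059   2.09820881] [0.5027638  0.37871557 0.33948781] err [ 8.20986952 -3.02150331  0.51219453] [ 0.13520659  0.00575071 -0.19129176]
proj 349.9257245664628 244.78741010185703
proj 261.6567828596077 236.46293858293905
proj 427.2670698010893 235.6166161729989
```

View pics/c8.png

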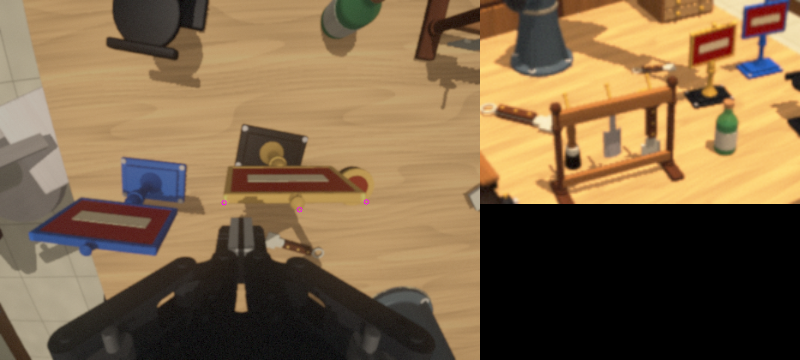

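Left: the gold sign's red face is turned up-picture, away from the robot. Its board edge runs from (222,197) to (365,200) and its finial is at (297,203), about 5 px from my projections. Right: scraper, horn and brush are all hanging on the rack. I shift to the start point, settle and refine the axis numerically.

```bash
python3 -m handwheel '[[5,-2,0,0,0,0,0],[5,-1,0,0,0,0,0],[0,0,0,0,0,0,0],[0,0,0,0,0,0,0],[0,0,0,0,0,0,0],[0,0,0,0,0,0,0],[0,0,0,0,0,0,0],[0,0,0,0,0,0,0],[0,0,0,0,0,0,0],[0,0,0,0,0,0,0]]'
cat >> sign.py <<'E'
def wgold(name,box,show=True):
    c=manip.get_calibration('wrist');im=manip.snapshot('wrist')[:,:,::-1].copy();cv2.imwrite('pics/raw_'+name+'.png',im)
    h=cv2.cvtColor(im,cv2.COLOR_BGR2HSV);m=cv2.inRange(h,(19,125,120),(32,255,255));k=np.zeros_like(m);k[box[1]:box[3],box[0]:box[2]]=m[box[1]:box[3],box[0]:box[2]]
    return c,im,k
E
python3 - <<'E'
from sign import *
from plan import proj
s=manip.sense();print(s['tcp_pos'],s['qd'].round(3))
c,im,k=wgold('w9',(230,170,450,260))
for u in range(250,440,12):
    v=np.flatnonzero(k[:,u]); 
    if len(v): print(u,v.min(),v.max(),atz(c,u,v.max()+.5,.236)[:2].round(4))
# plinth: dark, z .012
h=cv2.cvtColor(im,cv2.COLOR_BGR2HSV)
print(h[150:250:6,347].tolist())
E
```

```text
t: 17.05
tcp_pos: [0.5141, 0.3729, 0.3413]
tool_rot: [1.0, -0.031, 0.002, 0.001]
force: [0.5, 0.1, 0.7]
finger_gap: 0.005
gripper_force: 0.0
[0.51414154 0.3728791  0.34130573] [-0.     0.001 -0.002  0.001  0.002  0.001]
262 211 246 [0.4768 0.3917]
274 236 245 [0.4771 0.3803]
286 238 245 [0.4764 0.3689]
298 239 243 [0.4777 0.3575]
310 174 241 [0.4791 0.3462]
322 177 245 [0.4742 0.3349]
334 237 238 [0.4807 0.3236]
346 237 247 [0.4706 0.3121]
358 202 245 [0.4719 0.3007]
370 237 246 [0.4701 0.2891]
382 237 246 [0.4693 0.2776]
394 211 245 [0.4695 0.266 ]
406 204 246 [0.4676 0.2542]
418 205 242 [0.4711 0.2428]
430 216 228 [0.4849 0.2326]
[[17, 112, 191], [17, 112, 192], [17, 111, 188], [13, 94, 68], [13, 105, 63], [16, 90, 62], [13, 102, 60], [15, 111, 69], [17, 121, 126], [15, 150, 139], [4, 178, 96], [18, 85, 132], [13, 114, 123], [5, 193, 91], [13, 170, 99], [20, 144, 190], [19, 148, 140]]
```

Axis refined to about (.476,.319), board yaw −3.5°, base yaw −13°. Descend and compute the arc rows.

```bash
sed -i 's/ax=np.array(\[.4715,.320\])/ax=np.array([.476,.319])/' plan.py
python3 -m handwheel '[[0.5,1,-30,0,0,0,0],[0.5,1,-40,0,0,0,0],[0,0,-40,0,0,0,0],[0,0,-26,0,0,0,0],[0,0,-13,0,0,0,0],[0,0,0,0,0,0,0],[0,0,0,0,0,0,0],[0,0,0,0,0,0,0],[0,0,0,0,0,0,0],[0,0,0,0,0,0,0]]'
python3 - <<'E'
from plan import *
s=manip.sense();q=np.array(s['q']);print(s['tcp_pos'],s['force'])
W=[pp(86.5,.027,.19),pp(86.5,.019,.19)]+[pp(86.5+a,.018,.19) for a in np.linspace(0,166.5,19)[1:]]
p,A=np.array(s['tcp_pos']),R.from_quat(s['tool_rot'])
for r,B in W:
    q,c=ik(r,B,q);d=(B*A.inv()).as_rotvec(degrees=True);print(np.round((r-p)*1000,1).tolist(),d.round(1).tolist(),r.round(3),'%.0e'%c,q[3:].round(2));p,A=r,B
E
```

```text
t: 18.35
tcp_pos: [0.5153, 0.3749, 0.1928]
tool_rot: [1.0, -0.031, 0.002, 0.0]
force: [0.1, -0.1, 0.3]
finger_gap: -0.0
gripper_force: 0.0
[0.51529501 0.37492938 0.19275565] [ 0.14474869 -0.08867068  0.33637345]
[-8.8, 0.3, -2.8] [0.1, 0.2, 0.0] [0.506 0.375 0.19 ] 4e-24 [-0.    1.1   2.09]
[-8.0, 0.5, 0.0] [0.0, 0.0, 0.0] [0.499 0.376 0.19 ] 1e-25 [-0.    1.09  2.1 ]
[-10.4, 2.8, 0.0] [0.0, 0.0, 9.2] [0.488 0.379 0.19 ] 9e-20 [0.   1.08 1.95]
[-9.7, 1.2, 0.0] [0.0, 0.0, 9.2] [0.478 0.38  0.19 ] 2e-19 [0.   1.07 1.8 ]
[-9.8, -0.4, 0.0] [0.0, 0.0, 9.2] [0.469 0.379 0.19 ] 3e-19 [0.   1.06 1.65]
[-9.6, -2.0, 0.0] [0.0, 0.0, 9.2] [0.459 0.377 0.19 ] 6e-19 [0.   1.05 1.49]
[-9.2, -3.5, 0.0] [0.0, 0.0, 9.2] [0.45  0.374 0.19 ] 1e-18 [0.   1.04 1.33]
[-8.5, -4.9, 0.0] [0.0, 0.0, 9.3] [0.441 0.369 0.19 ] 2e-18 [0.   1.03 1.17]
[-7.6, -6.2, 0.0] [0.0, 0.0, 9.3] [0.434 0.363 0.19 ] 5e-18 [0.   1.02 1.  ]
[-6.5, -7.4, 0.0] [0.0, 0.0, 9.2] [0.427 0.355 0.19 ] 1e-17 [0.   1.   0.84]
[-5.2, -8.3, 0.0] [0.0, 0.0, 9.3] [0.422 0.347 0.19 ] 2e-17 [0.   0.99 0.67]
[-3.8, -9.0, 0.0] [0.0, 0.0, 9.2] [0.418 0.338 0.19 ] 4e-17 [0.   0.98 0.49]
[-2.3, -9.5, 0.0] [0.0, 0.0, 9.3] [0.416 0.328 0.19 ] 7e-17 [0.   0.97 0.32]
[-0.7, -9.8, 0.0] [0.0, 0.0, 9.3] [0.415 0.319 0.19 ] 1e-16 [0.   0.96 0.14]
[0.8, -9.8, 0.0] [0.0, 0.0, 9.2] [0.416 0.309 0.19 ] 3e-30 [-0.    0.96 -0.04]
[2.4, -9.5, 0.0] [0.0, 0.0, 9.3] [0.418 0.299 0.19 ] 8e-30 [-0.    0.95 -0.22]
[3.9, -9.0, 0.0] [0.0, 0.0, 9.3] [0.422 0.29  0.19 ] 2e-29 [ 0.    0.95 -0.4 ]
[5.3, -8.2, 0.0] [0.0, 0.0, 9.2] [0.428 0.282 0.19 ] 7e-29 [ 0.    0.95 -0.58]
[6.5, -7.3, 0.0] [0.0, 0.0, 9.3] [0.434 0.275 0.19 ] 2e-28 [ 0.    0.95 -0.76]
[7.6, -6.1, 0.0] [0.0, 0.0, 9.3] [0.442 0.269 0.19 ] 5e-28 [ 0.    0.96 -0.94]
```

```bash
python3 -m handwheel '[[-8.8,0.3,0,0,0,0,0],[-8,0.5,0,0,0,0,0],[-10.4,2.8,0,0,0,9.2,0],[-9.7,1.2,0,0,0,9.2,0],[-9.8,-0.4,0,0,0,9.2,0],[-9.6,-2,0,0,0,9.2,0],[-9.2,-3.5,0,0,0,9.2,0],[-8.5,-4.9,0,0,0,9.3,0],[-7.6,-6.2,0,0,0,9.3,0],[-6.5,-7.4,0,0,0,9.2,0]]'
python3 - <<'E'
from plan import *
s=manip.sense();print(s['tcp_pos'],s['force'],s['ft_torque'],s['q'])
E
```

```text
t: 19.6
tcp_pos: [0.4268, 0.3557, 0.1927]
tool_rot: [0.816, 0.578, 0.003, -0.001]
force: [0.9, 1.3, -0.2]
finger_gap: 0.003
gripper_force: 0.0
[0.42681312 0.35572982 0.19268125] [ 0.92172986  1.33095043 -0.20832178] [ 0.1419614  -0.21026106 -0.00314431] [0.49275491 0.48226994 1.65229768 0.00201489 1.0019821  0.83030736]
```

Contact force of about 1.5 N: the board is turning along.

```bash
python3 -m handwheel '[[-5.2,-8.3,0,0,0,9.3,0],[-3.8,-9,0,0,0,9.2,0],[-2.3,-9.5,0,0,0,9.3,0],[-0.7,-9.8,0,0,0,9.3,0],[0.8,-9.8,0,0,0,9.2,0],[2.4,-9.5,0,0,0,9.3,0],[3.9,-9,0,0,0,9.3,0],[5.3,-8.2,0,0,0,9.2,0],[6.5,-7.3,0,0,0,9.3,0],[7.6,-6.1,0,0,0,9.3,0]]'
python3 - <<'E'
from plan import *
manip.snapshot('top');s=manip.sense();print(s['tcp_pos'],s['force'],s['ft_torque'])
for n in('top','wrist','scene'): snap(n,n+'10')
h=cv2.cvtColor(cv2.imread('pics/raw_scene10.png'),cv2.COLOR_BGR2HSV)
c=manip.get_calibration('scene');u,v=map(int,proj(c,[*ax,.181]));print(u,v);print(h[v-12:v+13:4,u-16:u+17:4].tolist())
# dark-side: board top edge in top picture
c=manip.get_calibration('top');im=cv2.imread('pics/raw_top10.png');hh=cv2.cvtColor(im,cv2.COLOR_BGR2HSV)
m=cv2.inRange(hh,(17,125,125),(32,255,255));p=np.argwhere(m[205:245,140:205])[:,::-1]+[140,205];print(len(p),p[:,0].min(),p[:,0].max())
for u in range(144,204,4):
    v=p[p[:,0]==u,1]
    if len(v):print(u,v.min(),v.max(),atz(c,u,v.mean(),.236)[:2].round(3))
E
```

```text
t: 20.85
tcp_pos: [0.4403, 0.2687, 0.1924]
tool_rot: [0.145, 0.989, 0.001, -0.002]
force: [-0.5, 0.9, 0.5]
finger_gap: 0.002
gripper_force: 0.0
[0.44168553 0.26814573 0.19238382] [-0.08778492  0.28836346 -0.69911927] [-0.06195052  0.10166894 -0.00512187]
348 180
[[[90, 17, 30], [13, 70, 33], [16, 136, 90], [17, 149, 239], [19, 151, 246], [18, 179, 232], [20, 172, 246], [18, 182, 220], [18, 182, 188]], [[19, 157, 122], [18, 187, 200], [19, 180, 174], [21, 177, 124], [39, 148, 76], [54, 152, 67], [66, 183, 67], [69, 206, 68], [69, 210, 68]], [[16, 156, 129], [64, 167, 67], [66, 192, 69], [51, 131, 78], [54, 127, 76], [71, 214, 68], [71, 224, 66], [70, 209, 67], [65, 138, 72]], [[16, 158, 211], [65, 170, 69], [39, 112, 89], [17, 101, 189], [17, 102, 188], [19, 102, 173], [18, 106, 180], [42, 107, 86], [47, 138, 72]], [[16, 160, 212], [68, 180, 68], [22, 94, 141], [18, 101, 175], [23, 102, 143], [20, 101, 159], [17, 104, 181], [31, 97, 110], [44, 132, 77]], [[16, 167, 182], [66, 170, 66], [20, 103, 156], [25, 93, 123], [64, 177, 69], [67, 172, 71], [58, 140, 71], [28, 159, 93], [23, 174, 136]], [[16, 173, 167], [34, 144, 90], [26, 153, 108], [18, 174, 171], [19, 181, 172], [16, 160, 225], [19, 144, 246], [19, 139, 249], [17, 144, 245]]]Traceback (most recent call last):
  File "<stdin>", line 8, in <module>
    return umr_minimum(a, axis, None, out, keepdims, initial, where)
ValueError: zero-size array to reduction operation minimum which has no identity
```

The scene camera now shows green looking out. Push about 5° more, back off, rise, and measure the angle from above.

```bash
python3 -m handwheel '[[2.2,-1.4,0,0,0,2.5,0],[2.2,-1.5,0,0,0,2.5,0],[0,0,0,0,0,0,0],[0,0,0,0,0,0,0],[-9,2,0,0,0,0,0],[-10,2,0,0,0,0,0],[0,0,40,0,0,0,0],[0,0,50,0,0,0,0],[0,0,50,0,0,0,0],[0,0,20,0,0,0,0]]'
python3 -m handwheel '[[0,0,0,0,0,0,0],[0,0,0,0,0,0,0],[0,0,0,0,0,0,0],[0,0,0,0,0,0,0],[0,0,0,0,0,0,0],[0,0,0,0,0,0,0],[0,0,0,0,0,0,0],[0,0,0,0,0,0,0],[0,0,0,0,0,0,0],[0,0,0,0,0,0,0]]'
python3 - <<'E'
from sign import *
from plan import *
s=manip.sense();print(s['tcp_pos'],s['force'])
c,im,k=wgold('w11',(0,0,560,330))
pts=[proj(c,[*(ax+d*np.array([np.cos(np.radians(257)),np.sin(np.radians(257))])),.236]) for d in(-.078,-.04,0,.04,.078)];print(np.round(pts))
for d in np.arange(-.075,.08,.015):
    u,v=proj(c,[*(ax+d*np.array([np.cos(np.radians(257)),np.sin(np.radians(257))])),.236]);u=int(round(u));v=int(round(v))
    if 0<=u<560 and 18<=v<400:
        w=np.flatnonzero(k[v-18:v+19,u])+v-18
        if len(w): print(u,v,w.min(),w.max(),atz(c,u,w.min()-.5,.236)[:2].round(4),atz(c,u,w.max()+.5,.236)[:2].round(4))
h=cv2.cvtColor(im,cv2.COLOR_BGR2HSV)
m=cv2.inRange(h,(0,0,0),(180,255,78))
B=lambda p:[proj(c,[*p,.012])]
cs=[ax+R.from_euler('z',-13,degrees=True).apply([a*.0425,b*.065,0])[:2] for a,b in((1,1),(1,-1),(-1,-1),(-1,1))];print('plinth pred',[np.round(proj(c,[*p,.012])) for p in cs])
E
```

```text
t: 22.3
tcp_pos: [0.4274, 0.2705, 0.3557]
tool_rot: [0.105, 0.994, 0.002, 0.001]
force: [0.6, 0.2, -0.6]
finger_gap: -0.005
gripper_force: 0.0
t: 23.55
tcp_pos: [0.427, 0.2698, 0.3524]
tool_rot: [0.105, 0.994, 0.001, -0.001]
force: [-0.8, -0.3, -0.4]
finger_gap: -0.0
gripper_force: 0.0
[0.4269673  0.26984881 0.35235872] [-0.7876463  -0.33118727 -0.37712772]
[[419. 240.]
 [382. 240.]
 [342. 240.]
 [301. 239.]
 [262. 238.]]
416 240 230 242 [0.4809 0.3924] [0.4951 0.3916]
402 240 232 241 [0.4801 0.3785] [0.4909 0.3778]
387 240 232 242 [0.4769 0.3639] [0.4888 0.3629]
372 240 232 243 [0.4738 0.3494] [0.4867 0.3481]
357 240 233 242 [0.4717 0.3349] [0.4824 0.3336]
342 240 236 249 [0.4718 0.3201] [0.4868 0.318 ]
326 239 234 244 [0.4664 0.3051] [0.478  0.3033]
311 239 235 244 [0.4643 0.2907] [0.4749 0.2888]
296 239 235 244 [0.4613 0.2764] [0.4718 0.2743]
280 239 236 245 [0.4591 0.2609] [0.4696 0.2587]
265 238 236 244 [0.456  0.2467] [0.4655 0.2445]
plinth pred [array([351., 208.]), array([277., 207.]), array([278., 159.]), array([356., 160.])]
```

Board yaw is −10.2°. Now check the plinth's yaw in the same picture, plus both colours and the rack.

```bash
python3 - <<'E'
from sign import *
c=manip.get_calibration('wrist');im=cv2.imread('pics/raw_w11.png')
d=blob(im,(0,0,0),(180,255,80),(262,145,368,224));r=cv2.minAreaRect(d);b=cv2.boxPoints(r);print(len(d),r)
q=[atz(c,*p,.012)[:2].round(4) for p in b];print(q)
for i in range(4):
    e=q[(i+1)%4]-q[i];print(np.linalg.norm(e).round(3),np.degrees(np.arctan2(e[1],e[0])).round(1))
snap('top','t11');a,bb=(cv2.imread('pics/raw_'+n+'.png').astype(int) for n in('top','t11'))
D=abs(a-bb).sum(2)
for n,(x0,y0,x1,y1) in dict(tin=(212,232,240,262),bottle=(200,160,225,192),horn=(280,170,296,190),wbrush=(305,175,325,198),brush=(348,208,370,250)).items(): print(n,D[y0:y1,x0:x1].mean().round(1))
E
```

```text
2108 ((316.5, 179.5), (43.0, 73.0), 90.0)
[array([0.4198, 0.2686]), array([0.4449, 0.3876]), array([0.5195, 0.3777]), array([0.493 , 0.2529])]
0.122 78.1
0.075 -7.6
0.128 -102.0
0.075 167.9
tin 19.3
bottle 16.9
horn 15.1
wbrush 11.9
brush 16.9
```

The base yaw is −12°, so the board is square within about 2°. The surroundings are unchanged and the robot touches nothing. I hand it in.

```bash
python3 -c "
from station import manip
print(manip.sign_off())"
```

```text
the job is handed in; nothing more can be done
None
```

The scraper hangs by its eye on the hook that was empty, the sign's green face looks out over the far side of the counter within about 2° of square, and the job was handed in at about 24 s; the hand-in returned no verdict.

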